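# Restock the gravity-feed tin rack

## Task

Restock the sloped wire tin rack with the two loose short tins: the one standing on the table and the one packed between the taller tins in the cardboard tray. They lie on their sides across the rails: laid in at the high, open end, they roll down by themselves. At the end all three short tins must lie at rest in a closed row behind one another, with the tin that is already there still first at the stop. Lay the tins in gently instead of dropping them, leave the tall tins in the tray, and do not knock over or push away the bottle, the mill or the spice jar.

Things in the scene. Friction and masses are not known exactly. Their poses are not given: they have to be found in the camera images.
- rack: gravity-feed tin rack of bare chrome wire, fixed, about 100 x 240 mm: one lane along its own y, 11 degree slope, high open loading end at +y, stop at the low end -y. Origin on the table under its middle. Tins lie across it (axis along the rack's x) and roll down by themselves. Floor: two wires 36 mm apart, tops 60 mm above the table at the stop, 105 mm at the loading end
- rack_guides (a point): middle of the lane on the rails (z 82 mm): the side guide wires, inner faces 68 mm apart, so that a 60 mm tin has 4 mm of play each side, run 24 mm above the rails along the lane; nothing of the rack reaches more than 27 mm above the rails, but the stop at the low end 33 mm. Axes as the rack's
- rack_load (a point): point in the lane where the centre (axis, mid-length) of a tin lies when it is laid on the rails at the loading end, clear of two tins that already lie at the stop; 57 mm towards +y of the rack's origin and 121 mm above the table; axes as the rack's
- rack_stop (a point): centre of a tin that lies against the stop (91 mm towards -y of the rack's origin, 92 mm above the table); each further tin lies 54 mm higher up the lane; axes as the rack's
- carton: open cardboard delivery tray, fixed, 63 x 179 mm, walls 32 mm high and 3 mm thick, floor 3 mm; origin under its centre. A snug row of three tins stands in it along its y axis with 3 mm between tins: tall, short (tin_a), tall. The tins stand clear above the long walls, so tin_a is free to be pinched along the tray's x
- tin_a: short tin that stands between the two tall ones in the tray: plain food tin, steel with seamed rims and a blank paper sleeve, 54 mm diameter, 60 mm tall, about 0.16 kg, a plain cylinder to grip; origin at the centre of its underside, z along its axis
- tin_a_mid (a point): centre of tin_a, 30 mm up its axis
- tin_b: short tin that stands free on the table, left of the tray, at one of three spots: plain food tin, steel with seamed rims and a blank paper sleeve, 54 mm diameter, 60 mm tall, about 0.16 kg, a plain cylinder to grip; origin at the centre of its underside, z along its axis
- tin_b_mid (a point): centre of tin_b, 30 mm up its axis
- rack_tin: the same kind of short tin, already lying in the lane against the stop; origin at its centre, its axis along its own x
- tall_1: tall tin in the tray, 54 mm diameter, 76 mm tall, otherwise like the short ones; too long for the lane; stays in the tray; origin at the centre of its underside
- tall_2: the other tall tin in the tray, same as tall_1
- bottle: bystander: flat sauce bottle with green cap, 50 x 83 mm (83 along its y), 182 mm tall, stands near tin_b; origin at the centre of its underside
- mill: bystander: small grey pepper mill, 44 mm diameter, 90 mm tall, stands near tin_b; origin at the centre of its underside
- cooker (a point): fixed large rice cooker; this point on the table under its centre. Round body 420 mm across, side handles 280 mm out from the centre, 343 mm high; its front, turned 8 degrees to the robot's left, has a panel 250 mm out from the centre (50 mm to its right, 95 mm to its left) and above it the latch and lid handle, 270 mm out and 75 mm wide; these stand towards the robot
- jar: bystander: spice jar with red cap, 47 mm square, 97 mm tall, stands on the robot's side of the rack's low end; origin at the centre of its underside

How it is judged:
At the end, for the whole second after the job is handed in: tin_a and tin_b lie at rest between the guides of the rack on their sides, across the lane within 0.15 rad, in the second and third place behind the first tin (either order, within about 8 mm), which still lies against the stop; the tall tins stand in the tray; robot clear (x of tin_a_mid in the frame of rack between -0.009 and 0.009 m and y of tin_a_mid in the frame of rack between -0.046 and 0.024 m and z of tin_a_mid in the frame of rack between 0.096 and 0.119 m and linear speed of each of tin_a, tin_b, rack_tin below 0.03 m/s and angle between the z axis of each of tin_a, tin_b and the x axis of rack, either way round below 0.15 rad and x of tin_b_mid in the frame of rack between -0.009 and 0.009 m and y of tin_b_mid in the frame of rack between -0.046 and 0.024 m and z of tin_b_mid in the frame of rack between 0.096 and 0.119 m and distance between rack_tin and rack_stop below 0.008 m and angle between the x axis of rack_tin and the x axis of rack, either way round below 0.15 rad and horizontal distance between each of tall_1, tall_2 and carton below 0.07 m and height (world z) of each of tall_1, tall_2 below 0.012 m and angle between each of tall_1, tall_2's own z axis and vertical below 0.15 rad); the robot touches nothing.
It fails at once if bottle, mill or jar knocked over (tilted over 0.4 rad) or pushed more than 40 mm ((angle between bottle's own z axis and vertical above 0.4 rad or distance of bottle from where it was at the start of the episode above 0.04 m) or (angle between mill's own z axis and vertical above 0.4 rad or distance of mill from where it was at the start of the episode above 0.04 m) or (angle between jar's own z axis and vertical above 0.4 rad or distance of jar from where it was at the start of the episode above 0.04 m)).
It fails at once if a tall tin lifted out of the tray (over 40 mm) (height (world z) of any of tall_1, tall_2 above 0.043 m).
It fails at once if a short tin dropped or thrown at the rack: within 0.2 m of its loading point, out of the fingers and faster than 0.85 m/s (rolling down the lane gives at most about 0.6) ((contact force between tin_a and the fingers below 0.05 N and linear speed of tin_a above 0.85 m/s and distance between tin_a_mid and rack_load below 0.2 m) or (contact force between tin_b and the fingers below 0.05 N and linear speed of tin_b above 0.85 m/s and distance between tin_b_mid and rack_load below 0.2 m)).
It also fails if it takes over 72 s, if anything falls off the work surface, if the arm or the gripper's body presses on something with over 40 N, if the wrist force passes 120 N, or if a joint passes its speed limit or range.

## Robot

A 6-joint arm with a two-finger parallel gripper is mounted at the origin on a cart in front of the work surface, level with it; the furniture and walls round the work are solid. World frame = base frame: x ahead of the robot, y to its left, z up, the work surface at z = 0. Lengths are in m, angles in rad, forces in N, time in s.
With the tool pointing down it reaches from about 0.275 to 0.825 m from the base axis. Payload 4.9 kg.
Tool frame: the origin (TCP) lies at the very end of the fingers, on their centre line; the grasp point (between the pads) lies 19 mm behind it; z points along the fingers, y is the line along which they close (so a half turn about z gives the same grasp; the last joint's range is limited). The gripper opens to 85 mm and grips with 20 to 120 N. Pads are 22 mm wide; open, the fingers measure 114 mm over their backs; the gripper's body (76 mm by 85 mm) begins 54 mm behind the grasp point. The pads swing forward as they close: fully open they stand 13 mm farther back than shut.
Start: joints at [0.986, 0.326, -0.193, 1.052, 0, 1.437], TCP at [0.24, 0.495, 0.231] pointing down, gripper open.
Joint ranges: [-2.65, 2.65], [-0.97, 1.79], [-1.3, 1.35], [-1.93, 2.1], [-1.47, 1.37], [-3.14, 3.14]. Speed limits (rad/s): [2.57, 2.57, 3.14, 3.14, 3.14, 3.14].

## Interface

Orientations are given as a rotation vector (axis times angle).
In Python, from workcell import r, capture, camera_params gives the robot as it stands (r), with the cameras as plain functions.
- The arm moves only by the shell command python3 inch.py FILE [FORCE], which reads ROWS from the file FILE. ROWS is a JSON list of rows, 1 to 5 of them, each an object with the fields rx, ry, rz (a rotation vector in a scale on which 1.0 is pi rad), x, y, z (the shift in shares of 1 m (1.0 is 1 m)), aperture (the finger opening in m); a field left out counts as zero (the opening has to be given); each row is the pose to reach, as a shift and turn from the pose commanded when the command began, along the tool's axes at that moment; what a row does not reach only later rows make up. A row lasts 1/8 s, in which the tool goes at most 0.0625 m and 0.188 rad, less where a joint would pass 70% of its speed; a pose out of reach is approached as far as the arm can. The fingers move at their own pace and stop on an object; FORCE is the grip in N (left out, the last holds). Time passes only in rows, so rows that do not move let the fingers close. It prints the time, the measured TCP pose, the force, the opening and the grip force at its end. Input that does not fit is refused with a message, and nothing moves.
- r.get_state(): the state, without advancing time (a new reading comes with each control period).
- capture(name): name is "side" or "top"; returns the picture (400x640x3 uint8, red, green, blue); there is no depth.
- camera_params(name): a dict with "vfov" (degrees; the focal length in pixels is half the picture's height over the tangent of half this angle, whatever the lens; pixels are square), "cx", "cy" (the principal point, pixels), "camera_from_world" (4x4, takes a point from world to camera coordinates). Camera axes: x right, y down, z forward; pixel columns grow to the right and rows downward; lengths in m; the calibration is good to about 2 mm. A picture is of the moment at which its call begins. camera_params takes no time and is no camera call.
- r.close_job(): hands the job in; it is judged then, once.
The state is a dict: "time": time; "joint_positions": joint angles; "joint_vel": joint speeds; "joint_torque": joint torques, N m; "ee_pos": TCP position; "tool_rot": TCP orientation; "wrist_force": force on the tool from outside, world axes, zero at the start; "moment": the same for the moment, N m; "opening": finger opening in m; "finger_force": force on a finger pad.
Only numpy, scipy, OpenCV 4.12 (cv2) and the standard library are available. Lean on these libraries where they do the work, as an engineer would, in place of code of your own. Each camera call takes 0.05 s, during which the arm holds its last target. There are 200 camera calls.

## Working session

There is one attempt and no reset: what is moved stays moved. The work goes in short steps, Python scripts to look and compute and a shell command to move; the robot and the scene stay as the last step left them, time stands still between calls to the robot, and variables do not carry over. Pictures are saved under pics/ and viewed, at most 10 in all, crops included, and the job is handed in when it is done.

```bash
ls; mkdir -p pics; python3 - <<'E'
from workcell import r, capture, camera_params
import cv2
for n in("side","top"):
    cv2.imwrite(f"pics/{n}0.png",capture(n)[:,:,::-1]); print(n,camera_params(n))
s=r.get_state();print(s["time"],s["ee_pos"],s["tool_rot"],s["opening"])
E
```

```text
inch.py
pics
workcell.py
side {'vfov': 47.67748275731184, 'cx': 317.0253291842565, 'cy': 197.91223753146838, 'camera_from_world': array([[ 0.97962999, -0.19924286,  0.0250474 , -0.60720263],
       [-0.08341748, -0.5172232 , -0.85177561,  0.08688925],
       [ 0.18266531,  0.83233554, -0.52330769,  1.30500483],
       [ 0.        ,  0.        ,  0.        ,  1.        ]])}
top {'vfov': 45.91584056199162, 'cx': 314.32039315046416, 'cy': 201.5522032975393, 'camera_from_world': array([[-6.49649945e-04, -9.99933727e-01,  1.14943043e-02,
        -9.67639350e-02],
       [-9.81459111e-01, -1.56555745e-03, -1.91665236e-01,
         5.92424801e-01],
       [ 1.91670528e-01, -1.14057050e-02, -9.81393050e-01,
         1.16910687e+00],
       [ 0.00000000e+00,  0.00000000e+00,  0.00000000e+00,
         1.00000000e+00]])}
0.1 [0.23933454 0.49462568 0.23057015] [-7.02055003e-01 -3.06156825e+00  2.30211993e-03] 0.08552550821045532
```

View pics/side0.png

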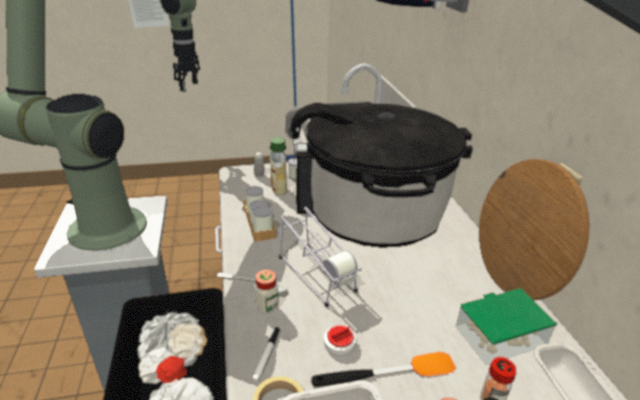

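View pics/top0.png

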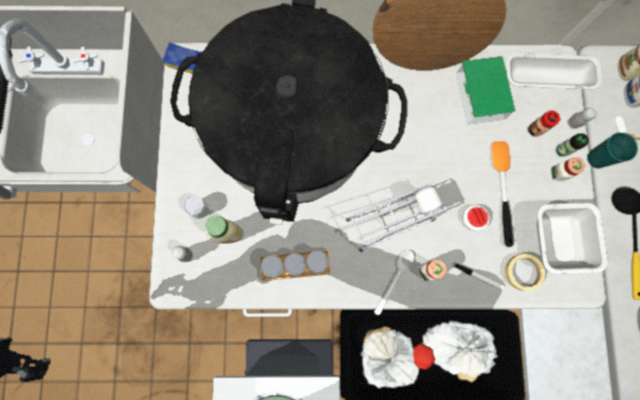

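```bash
python3 - <<'E'
import cv2,numpy as np
a=cv2.imread("pics/top0.png")[170:300,150:480]; a=cv2.resize(a,None,fx=2.4,fy=2.4,interpolation=2)
b=cv2.imread("pics/side0.png")[135:315,210:370]; b=cv2.resize(b,None,fx=3.3,fy=3.3,interpolation=2)
cv2.imwrite("pics/t1.png",a);cv2.imwrite("pics/s1.png",b)
E
```

```text
(no output)
```

View pics/t1.png

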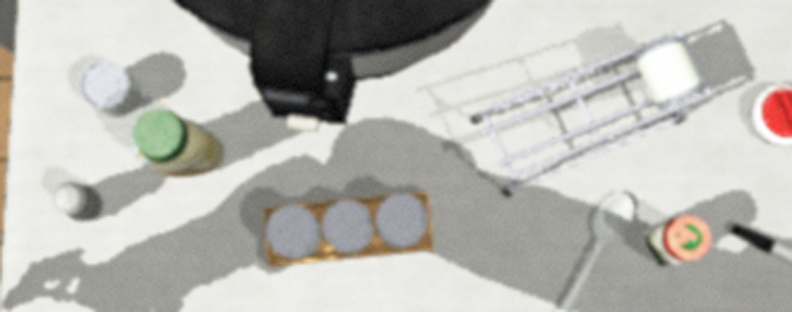

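View pics/s1.png

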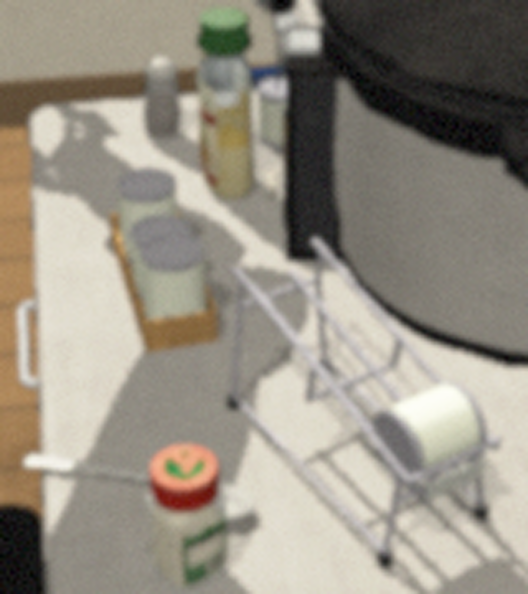

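```bash
cat > h.py <<'E'
from workcell import r, capture, camera_params
import numpy as np, cv2
P={n:camera_params(n) for n in("side","top")}
def ray(n,uv):
    p=P[n];f=200/np.tan(np.radians(p["vfov"]/2));T=p["camera_from_world"]
    d=np.array([(uv[0]-p["cx"])/f,(uv[1]-p["cy"])/f,1]);R=T[:3,:3]
    return -R.T@T[:3,3],R.T@d
def onz(n,uv,z):
    o,d=ray(n,uv);return o+d*(z-o[2])/d[2]
def tri(us,ut):
    a=[ray("side",us),ray("top",ut)];M=0;b=0
    for o,d in a:
        d=d/np.linalg.norm(d);Q=np.eye(3)-np.outer(d,d);M=M+Q;b=b+Q@o
    x=np.linalg.solve(M,b);return x
def proj(n,x):
    p=P[n];f=200/np.tan(np.radians(p["vfov"]/2));c=(p["camera_from_world"]@np.r_[x,1])[:3]
    return np.array([f*c[0]/c[2]+p["cx"],f*c[1]/c[2]+p["cy"]])
E
python3 - <<'E'
from h import *
np.set_printoptions(precision=4,suppress=True)
t=lambda x,y:(150+(x+.5)/2.4-.5,170+(y+.5)/2.4-.5)
s=lambda x,y:(210+(x+.5)/3.3-.5,135+(y+.5)/3.3-.5)
for n,p in dict(L=(295,232),M=(347,225),R=(402,220),b=(106,85)).items():
    print(n,onz("top",t(*p),.079 if n in"LR" else .063 if n=="M" else .06))
for n,a,b in [("LidL",(148,185),(295,232)),("LidM",(163,235),(347,225)),("LidR",(175,250),(402,220)),("footLnear",(232,402),(508,190)),("footLfar",(318,395),(475,118)),("footSnear",(385,560),(680,118)),("bcap",(223,20),(161,132)),("mill",(161,62),(72,195)),("tinb",(275,88),(106,85))]:
    X=tri(s(*a),t(*b));print(n,X,proj("side",X)-s(*a),proj("top",X)-t(*b))
for q in [(232,402),(318,395),(385,560),(480,512)]:print("foot side z0",onz("side",s(*q),0))
for q in [(475,118),(508,190),(680,118)]:print("foot top z0",onz("top",t(*q),0))
# lid masks
im=cv2.imread("pics/top0.png");hsv=cv2.cvtColor(im,cv2.COLOR_BGR2HSV)
for n in["L","M","R","b"]:
    c=t(*dict(L=(295,232),M=(347,225),R=(402,220),b=(106,85))[n]);print(n,hsv[int(c[1]),int(c[0])])
E
```

```text
L [0.4241 0.0074 0.079 ]
M [ 0.4323 -0.0458  0.063 ]
R [ 0.4365 -0.1033  0.079 ]
b [0.5822 0.2146 0.06  ]
LidL [0.4266 0.0073 0.0806] [-0.8834  0.1017] [ 0.0379 -1.0662]
LidM [ 0.4348 -0.0458  0.0598] [-0.7693  0.0957] [ 0.0281 -0.8903]
LidR [ 0.4395 -0.1034  0.0805] [-1.1212  0.1438] [ 0.0372 -1.261 ]
footLnear [ 0.4741 -0.2221  0.0078] [ 0.0699 -0.0112] [-0.002   0.0707]
footLfar [ 0.5551 -0.1887 -0.0213] [ 1.5425 -0.3049] [-0.0916  1.5884]
footSnear [ 0.5559 -0.4168  0.0092] [-0.4121  0.0831] [ 0.0263 -0.3628]
bcap [0.5142 0.1296 0.1823] [-0.2127  0.034 ] [ 0.02   -0.2909]
mill [0.4618 0.2364 0.0907] [-0.154   0.0191] [ 0.0135 -0.2133]
tinb [0.5794 0.2138 0.0635] [ 0.587 -0.112] [-0.059   0.7953]
foot side z0 [ 0.475  -0.2125  0.    ]
foot side z0 [ 0.5456 -0.2154  0.    ]
foot side z0 [ 0.5593 -0.4077  0.    ]
foot side z0 [ 0.6397 -0.3718  0.    ]
foot top z0 [ 0.5561 -0.1873  0.    ]
foot top z0 [ 0.475  -0.2229  0.    ]
foot top z0 [ 0.5564 -0.4192  0.    ]
L [113  14 166]
M [120   9 162]
R [120  12 165]
b [115   7 232]
```

```bash
python3 - <<'E'
from h import *
A=[];B=[]
for i in range(8): A.append(capture("top").astype(float));B.append(capture("side").astype(float))
a=np.mean(A,0)[:,:,::-1];b=np.mean(B,0)[:,:,::-1]
cv2.imwrite("pics/topm.png",a);cv2.imwrite("pics/sidem.png",b)
a=a.astype(np.uint8)[172:262,320:475];b=b.astype(np.uint8)[200:312,268:368]
cv2.imwrite("pics/t2.png",cv2.resize(a,None,fx=5,fy=5,interpolation=2))
cv2.imwrite("pics/s2.png",cv2.resize(b,None,fx=5,fy=5,interpolation=2))
E
```

```text
[ WARN:0@14.102] global loadsave.cpp:1063 imwrite_ Unsupported depth image for selected encoder is fallbacked to CV_8U.
```

View pics/t2.png

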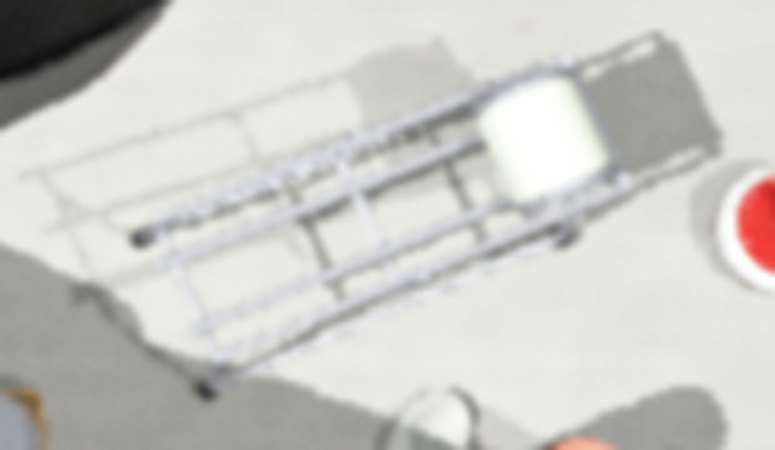

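View pics/s2.png

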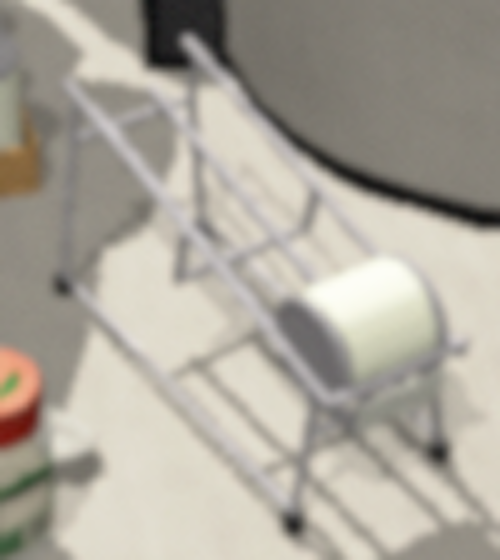

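```bash
python3 - <<'E'
from h import *
np.set_printoptions(precision=4,suppress=True)
t=lambda x,y:(320+(x+.5)/5-.5,172+(y+.5)/5-.5)
s=lambda x,y:(268+(x+.5)/5-.5,200+(y+.5)/5-.5)
for n,a,b in [("gNear",(72,85),(215,365)),("gFar",(188,42),(157,232)),("gSnear",(335,398),(622,183)),("gSfar",(455,345),(565,64)),("fLn",(62,284),(205,388)),("fLf",(183,270),(142,237)),("fSn",(292,523),(565,238))]:
    X=tri(s(*a),t(*b));print(n,X,proj("top",X)-t(*b),"z0side",onz("side",s(*a),0),"z0top",onz("top",t(*b),0))
# rails: four points, assume heights
for n,q,z in [("rNL",(205,328),.105),("rFL",(175,258),.105),("rN",(490,211),.075),("rF",(470,144),.077)]:print(n,onz("top",t(*q),z))
for n,q,z in [("rNs",(0,0),0)]:pass
# direction check of rack tin
im=cv2.imread("pics/topm.png");h=cv2.cvtColor(im,cv2.COLOR_BGR2HSV)[185:215,412:445]
m=(h[:,:,2]>236).astype(np.uint8);c=max(cv2.findContours(m,0,1)[0],key=cv2.contourArea)
rr=cv2.minAreaRect(c);print(rr);u=np.array(rr[0])+(412,185);print("racktin",onz("top",u,.114))
print("cams",ray("top",(0,0))[0],ray("side",(0,0))[0])
E
```

```text
gNear [ 0.478  -0.2122  0.1275] [ 0.0822 -1.9067] z0side [ 0.5062 -0.0236  0.    ] z0top [ 0.4865 -0.2264  0.    ]
gFar [ 0.5426 -0.1852  0.1294] [ 0.1462 -1.9157] z0side [0.5844 0.0125 0.    ] z0top [ 0.5586 -0.1965  0.    ]
gSnear [ 0.5703 -0.4242  0.0909] [ 0.0324 -0.3502] z0side [ 0.5989 -0.3256 -0.    ] z0top [ 0.5859 -0.4505  0.    ]
gSfar [ 0.6327 -0.3985  0.0907] [ 0.0751 -0.5684] z0side [ 0.6702 -0.2966  0.    ] z0top [ 0.6524 -0.4226  0.    ]
fLn [ 0.4739 -0.2202  0.0064] [ 0.0039 -0.1341] z0side [ 0.4752 -0.2122  0.    ] z0top [ 0.4741 -0.2208  0.    ]
fLf [ 0.5519 -0.1893 -0.0172] [-0.1267  2.3734] z0side [ 0.5413 -0.2114  0.    ] z0top [ 0.5558 -0.1883  0.    ]
fSn [ 0.5553 -0.4157  0.0087] [ 0.0303 -0.4187] z0side [ 0.5587 -0.4071  0.    ] z0top [ 0.5555 -0.4179  0.    ]
rNL [ 0.494  -0.2099  0.105 ]
rFL [ 0.5288 -0.1957  0.105 ]
rN [ 0.5577 -0.3602  0.075 ]
rF [ 0.5922 -0.3509  0.077 ]
((15.500001907348633, 14.5), (21.0190372467041, 18.335756301879883), 63.43495178222656)
racktin [ 0.5872 -0.3773  0.114 ]
cams [ 0.3573 -0.0825  1.262 ] [ 0.3637 -1.1622  0.7721]
```

```bash
cat >> h.py <<'E'
from scipy.spatial.transform import Rotation as Ro
np.set_printoptions(precision=4,suppress=True)
def yawv(deg): return np.array([np.cos(np.radians(deg)),np.sin(np.radians(deg)),0])
def pose(g,z,y,back=0):
    """grasp point g, approach z, closing y -> R, TCP (19 mm beyond), backed off along z"""
    z=z/np.linalg.norm(z);y=y-z*(y@z);y/=np.linalg.norm(y)
    return np.c_[np.cross(y,z),y,z], np.array(g)+z*(.019-back)
def rel(R,p):
    s=r.get_state();Rc=Ro.from_rotvec(s["tool_rot"]).as_matrix()
    print("t %.2f"%s["time"],"q",s["joint_positions"],"ee",s["ee_pos"],"open %.4f"%s["opening"],"F",s["wrist_force"])
    print("  ROW",Ro.from_matrix(Rc.T@R).as_rotvec(),Rc.T@(p-s["ee_pos"]))
def wrist(R,q1):
    M=Ro.from_euler('z',-q1).as_matrix()@R
    e=Ro.from_matrix(M).as_euler('YXZ');return e[0]-np.pi/2,e[1],e[2]
xr,yr=yawv(22.8),yawv(112.8);Z=np.array([0,0,1.])
LOAD=.3938*xr-.434*yr+.121*Z
def tilt(w,deg,): a=np.radians(deg);return -Z*np.cos(a)-w*np.sin(a)
E
python3 - <<'E'
from h import *
print("LOAD",LOAD)
t=lambda x,y:(150+(x+.5)/2.4-.5,170+(y+.5)/2.4-.5)
print("jar",onz("top",t(687,237),.097)); print("latch",onz("top",t(300,110),.28),onz("top",t(255,100),.28),onz("top",t(345,115),.28))
print("cooker",onz("top",(288,88),.343),"handleL",onz("top",(180,90),.24))
for sg in(1,-1):
  for wy in (90,70,110,50,130):
    w=yawv(wy);R,p=pose([.581,.214,.03],tilt(w,30),sg*np.cross(w,Z));print(sg,wy,"grasp b",wrist(R,np.arctan2(.214+.08*w[1],.581+.08*w[0])))
  R,p=pose(LOAD,.866*xr-.5*Z,-sg*yr);b=LOAD-.15*xr*.866;print("   place",wrist(R,np.arctan2(b[1],b[0])))
# carton yaw and lids
im=cv2.imread("pics/topm.png");h=cv2.cvtColor(im,cv2.COLOR_BGR2HSV)
m=np.zeros(h.shape[:2],np.uint8);R_=slice(240,285),slice(250,338)
k=h[R_];m[R_]=((k[:,:,0]>8)&(k[:,:,0]<24)&(k[:,:,1]>70))
pts=cv2.findNonZero(m);rr=cv2.minAreaRect(pts);print(rr);bx=cv2.boxPoints(rr);print([onz("top",b,.032)[:2] for b in bx])
g=np.zeros_like(m);g[R_]=((k[:,:,0]>95)&(k[:,:,1]<40)&(k[:,:,2]>145)&(k[:,:,2]<185))
g=cv2.morphologyEx(g,cv2.MORPH_OPEN,np.ones((5,5)))
n,l,st,ce=cv2.connectedComponentsWithStats(g)
for i in range(1,n):print(st[i],ce[i],onz("top",ce[i],.063),onz("top",ce[i],.079))
k=h[190:222,178:212];g=((k[:,:,0]>100)&(k[:,:,0]<130)&(k[:,:,2]>200)&(k[:,:,1]>3)).astype(np.uint8)
cv2.imwrite("pics/b.png",g*255);n,l,st,ce=cv2.connectedComponentsWithStats(g)
for i in range(1,n):
  if st[i][4]>60:print("b",st[i],ce[i]+[178,190],onz("top",ce[i]+[178,190],.06))
E
```

```text
LOAD [ 0.5312 -0.2475  0.121 ]
jar [ 0.418  -0.3944  0.097 ]
latch [ 0.5189 -0.0105  0.28  ] [0.5278 0.0291 0.28  ] [ 0.5146 -0.05    0.28  ]
cooker [ 0.7773 -0.0386  0.343 ] handleL [0.8183 0.215  0.24  ]
1 90 grasp b (np.float64(-4.457385434252203), np.float64(0.4624402855521774), np.float64(2.099596409264491))
1 70 grasp b (np.float64(-4.322218933074751), np.float64(0.3585654907198519), np.float64(2.4351738855296414))
1 110 grasp b (np.float64(-4.636388292721263), np.float64(0.5185624675675671), np.float64(1.7232411847456737))
1 50 grasp b (np.float64(-4.235397644611892), np.float64(0.2248103357292397), np.float64(2.7343510106281745))
1 130 grasp b (np.float64(1.4461520397537861), np.float64(0.5098932800121951), np.float64(1.3195167276521684))
   place (np.float64(0.8380549804952282), np.float64(-0.8330102428196364), np.float64(2.4534017275320417))
-1 90 grasp b (np.float64(-4.4573854342522035), np.float64(0.4624402855521774), np.float64(-1.0419962443253021))
-1 70 grasp b (np.float64(-4.322218933074751), np.float64(0.3585654907198519), np.float64(-0.7064187680601517))
-1 110 gras
[... 282 characters left out ...]
800121951), np.float64(-1.8220759259376245))
   place (np.float64(0.8380549804952286), np.float64(-0.8330102428196364), np.float64(-0.6881909260577516))
((294.4950866699219, 264.9504699707031), (24.477914810180664, 69.05558013916016), 84.2894058227539)
[array([0.4529, 0.0469]), array([ 0.4708, -0.1314]), array([ 0.408 , -0.1373]), array([0.3906, 0.0393])]
[308 251  19  21 322] [316.8851 261.1087] [ 0.4382 -0.1028  0.063 ] [ 0.4371 -0.1025  0.079 ]
[285 255  19  19 300] [294.2833 263.9133] [ 0.4312 -0.0458  0.063 ] [ 0.4302 -0.0463  0.079 ]
[262 257  20  19 319] [271.4232 265.9812] [0.426  0.0117 0.063 ] [0.4251 0.0104 0.079 ]
b [  5   5  20  20 302] [192.3841 204.5728] [0.5836 0.2185 0.06  ]
```

```bash
cat > gb.py <<'E'
from h import *
import sys
w=yawv(90);R,p=pose([.5825,.216,.031],tilt(w,30),np.cross(w,Z),float(sys.argv[1]));rel(R,p)
E
python3 gb.py .1
```

```text
t 0.90 q [ 0.9858  0.3262 -0.1926  1.052  -0.      1.4366] ee [0.2396 0.4951 0.2313] open 0.0851 F [-0.2019 -0.596  -0.0487]
  ROW [ 0.2929 -0.4672  1.0932] [-0.4126 -0.0653  0.1301]
```

Units first: turns go in shares of pi rad. So 1.093 rad is 0.3479.

```bash
echo '[{"rx":0.0933,"ry":-0.1487,"rz":0.3479,"x":-0.41,"y":-0.065,"z":0.13,"aperture":0.085},{"rx":0.0933,"ry":-0.1487,"rz":0.3479,"x":-0.41,"y":-0.065,"z":0.13,"aperture":0.085},{"rx":0.0933,"ry":-0.1487,"rz":0.3479,"x":-0.41,"y":-0.065,"z":0.13,"aperture":0.085},{"rx":0.0933,"ry":-0.1487,"rz":0.3479,"x":-0.41,"y":-0.065,"z":0.13,"aperture":0.085},{"rx":0.0933,"ry":-0.1487,"rz":0.3479,"x":-0.41,"y":-0.065,"z":0.13,"aperture":0.085}]' > next.json && python3 inch.py next.json 40; python3 gb.py .1
```

```text
time: 1.52
ee_pos: [0.4858, 0.3239, 0.1376]
tool_rot: [1.713, 2.241, -0.415]
wrist_force: [0.4, 0.6, 0.4]
opening: 0.085
finger_force: 0.0
t 1.52 q [ 0.6437  0.6397 -0.0061  1.1345 -0.3569  1.987 ] ee [0.4858 0.3239 0.1376] open 0.0850 F [0.3942 0.5666 0.4051]
  ROW [ 0.0681 -0.1079  0.2508] [-0.0694  0.0784  0.0654]
```

Converted, 0.251 rad is 0.0799.

```bash
echo '[{"rx":0.0216,"ry":-0.0344,"rz":0.0799,"x":-0.069,"y":0.078,"z":0.065,"aperture":0.085},{"rx":0.0216,"ry":-0.0344,"rz":0.0799,"x":-0.069,"y":0.078,"z":0.065,"aperture":0.085},{"rx":0.0216,"ry":-0.0344,"rz":0.0799,"x":-0.069,"y":0.078,"z":0.065,"aperture":0.085},{"rx":0.0216,"ry":-0.0344,"rz":0.0799,"x":-0.069,"y":0.078,"z":0.065,"aperture":0.085}]' > next.json && python3 inch.py next.json >/dev/null; python3 gb.py 0; python3 - <<'E'
from h import *
a=capture("top")[170:300,150:330,::-1];b=capture("side")[110:220,210:340,::-1]
a=cv2.resize(a,(540,390),interpolation=2);b=cv2.resize(b,(461,390),interpolation=2)
c=np.hstack([a,b]);cv2.imwrite("pics/v1.png",cv2.resize(c,(800,312)))
E
```

```text
t 2.02 q [ 0.5103  0.8182  0.1926  1.2198 -0.4499  2.1389] ee [0.5805 0.258  0.1009] open 0.0853 F [ 0.6556 -0.2986  0.5282]
  ROW [-0.0006 -0.0015  0.0056] [-0.0016  0.002   0.1005]
```

View pics/v1.png

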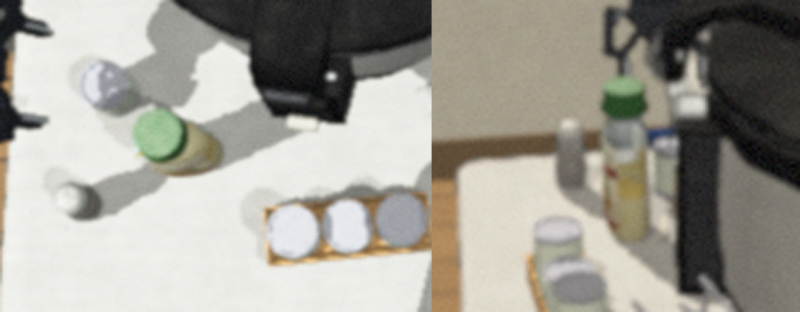

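```bash
python3 - <<'E'
from h import *
f=lambda n:(proj("top",n)-[150,170])*3*.7992
for n in([.5805,.258,.1],[.5805+.05,.258,.1],[.5805-.05,.258,.1],[.5825,.216,.06],[.5825,.216,0]):print(n,f(np.array(n)))
E
```

```text
[0.5805, 0.258, 0.1] [54.1977 78.6419]
[0.6305000000000001, 0.258, 0.1] [56.9058 31.8928]
[0.5305, 0.258, 0.1] [ 51.4453 126.157 ]
[0.5825, 0.216, 0.06] [103.9347  83.8993]
[0.5825, 0.216, 0] [116.6845  93.703 ]
```

Converted, 0.006 rad is 0.0019.

```bash
echo '[{"rz":0.0019,"x":-0.0016,"y":0.002,"z":0.05,"aperture":0.085},{"rz":0.0019,"x":-0.0016,"y":0.002,"z":0.1,"aperture":0.085},{"rz":0.0019,"x":-0.0016,"y":0.002,"z":0.1,"aperture":0.085},{"rz":0.0019,"x":-0.0016,"y":0.002,"z":0.1,"aperture":0.05}]' > next.json && python3 inch.py next.json 40; python3 gb.py 0;echo '[{"aperture":0.045},{"aperture":0.045},{"aperture":0.045},{"aperture":0.045}]' > next.json && python3 inch.py next.json 40;python3 gb.py 0;
```

```text
time: 2.62
ee_pos: [0.5836, 0.2086, 0.0174]
tool_rot: [1.927, 1.927, -0.51]
wrist_force: [0.3, 0.3, 0.4]
opening: 0.0698
finger_force: 0.0
t 2.62 q [ 0.4455  0.8537  0.0283  0.9845 -0.4675  2.0731] ee [0.5836 0.2086 0.0174] open 0.0698 F [0.3185 0.3109 0.377 ]
  ROW [ 0.0034 -0.0025 -0.0006] [-0.0004 -0.0011  0.0035]
time: 3.12
ee_pos: [0.5844, 0.2087, 0.0179]
tool_rot: [1.927, 1.927, -0.508]
wrist_force: [-0.6, 2.3, 6.2]
opening: 0.0535
finger_force: 41.9
t 3.12 q [ 0.4451  0.8532  0.0291  0.9841 -0.4676  2.0727] ee [0.5844 0.2087 0.0179] open 0.0535 F [-0.5554  2.3114  6.2174]
  ROW [ 0.0046 -0.0032 -0.0013] [-0.0003 -0.0019  0.004 ]
```

```bash
cat > tin.py <<'E'
# usage: tin.py set cx cy cz wyaw | tin.py w x y z wyaw (upright) | tin.py p dx dy dz [tiltextra deg] (place, rack axes offset from LOAD)
from h import *
import sys,json
a=list(map(float,sys.argv[2:]));m=sys.argv[1]
s=r.get_state();Rc=Ro.from_rotvec(s["tool_rot"]).as_matrix();e=s["ee_pos"]
def frame(top,w): return np.c_[np.cross(w,top),w,top]   # tin axes: closing, lean, top
if m=="set":
    # tin vertical, centre given; lean taken from the actual closing axis
    y=Rc[:,1].copy();y[2]=0;y/=np.linalg.norm(y);c=y
    T=np.c_[c,np.cross(Z,c),Z]
    json.dump(dict(Rt=(Rc.T@T).tolist(),pt=(Rc.T@(np.array(a[:3])-e)).tolist()),open("grip.json","w"));print("set",Rc.T@(np.array(a[:3])-e));sys.exit()
g=json.load(open("grip.json"));Rt,pt=np.array(g["Rt"]),np.array(g["pt"])
if m=="w": T=frame(Z,yawv(a[3]));c=np.array(a[:3])
else:
    k=np.radians(a[3] if len(a)>3 else 0)
    top=-xr*np.cos(k)+Z*np.sin(k);w=Z*np.cos(k)+xr*np.sin(k)
    T=frame(top,w);c=LOAD+a[0]*xr+a[1]*yr+a[2]*Z
R=T@Rt.T
print("tin now",e+Rc@pt,"top",(Rc@Rt)[:,2]);rel(R,c-R@pt)
E
python3 tin.py set .5844 .216 .030; python3 tin.py w .55 .25 .16 90
```

```text
set [ 0.0003  0.0001 -0.0141]
tin now [0.5844 0.216  0.03  ] top [-0. -0.  1.]
t 3.12 q [ 0.4451  0.8532  0.0291  0.9841 -0.4676  2.0727] ee [0.5844 0.2087 0.0179] open 0.0535 F [-0.5554  2.3114  6.2174]
  ROW [ 0.0006 -0.      0.0011] [-0.0352 -0.0338 -0.1299]
```

```bash
echo '[{"x":-0.02,"z":-0.035,"aperture":0.045},{"x":-0.035,"y":-0.01,"z":-0.08,"aperture":0.045},{"x":-0.035,"y":-0.034,"z":-0.13,"aperture":0.045},{"x":-0.035,"y":-0.034,"z":-0.13,"aperture":0.045}]' > next.json && python3 inch.py next.json 50|tail -3; python3 tin.py w .37 .24 .25 60
```

```text
wrist_force: [0.2, 0.4, -1.8]
opening: 0.053
finger_force: 53.4
tin now [0.5498 0.2522 0.1622] top [-0.0028 -0.0026  1.    ]
t 3.62 q [ 0.5161  0.7067  0.1099  1.2405 -0.4494  2.1469] ee [0.5499 0.2449 0.15  ] open 0.0530 F [ 0.1719  0.4214 -1.8147]
  ROW [ 0.2637 -0.0058  0.456 ] [-0.0534 -0.1829 -0.0723]
```

Units first: turns go in shares of pi rad. So 0.45 rad is 0.1432.

```bash
echo '[{"rx":0.0828,"rz":0.1432,"x":-0.053,"y":-0.18,"z":-0.072,"aperture":0.045},{"rx":0.0828,"rz":0.1432,"x":-0.053,"y":-0.18,"z":-0.072,"aperture":0.045},{"rx":0.0828,"rz":0.1432,"x":-0.053,"y":-0.18,"z":-0.072,"aperture":0.045},{"rx":0.0828,"rz":0.1432,"x":-0.053,"y":-0.18,"z":-0.072,"aperture":0.045}]' > next.json && python3 inch.py next.json|tail -3; python3 tin.py p -.1 0 .1
```

```text
wrist_force: [0.7, 0.4, -1.8]
opening: 0.0528
finger_force: 53.3
tin now [0.3713 0.2375 0.2474] top [ 0.0044 -0.0015  1.    ]
t 4.12 q [ 0.5569  0.4982 -0.0569  1.4838 -0.2385  2.7047] ee [0.3677 0.2312 0.2353] open 0.0528 F [ 0.7416  0.4373 -1.7757]
  ROW [-0.1903  1.5096  0.7029] [-0.3396  0.3263  0.2199]
```

Converted, 1.51 rad is 0.4806.

```bash
echo '[{"rx":-0.0605,"ry":0.4806,"rz":0.2228,"x":-0.34,"y":0.326,"z":0.22,"aperture":0.045},{"rx":-0.0605,"ry":0.4806,"rz":0.2228,"x":-0.34,"y":0.326,"z":0.22,"aperture":0.045},{"rx":-0.0605,"ry":0.4806,"rz":0.2228,"x":-0.34,"y":0.326,"z":0.22,"aperture":0.045},{"rx":-0.0605,"ry":0.4806,"rz":0.2228,"x":-0.34,"y":0.326,"z":0.22,"aperture":0.045},{"rx":-0.0605,"ry":0.4806,"rz":0.2228,"x":-0.34,"y":0.326,"z":0.22,"aperture":0.045}]' > next.json && python3 inch.py next.json|tail -3; python3 tin.py p -.1 0 .1
```

```text
wrist_force: [1.0, -1.2, -2.3]
opening: 0.0526
finger_force: 53.4
tin now [ 0.4111 -0.0515  0.2349] top [-0.5983 -0.4088  0.6891]
t 4.75 q [-0.4555 -0.1107 -0.7684  0.6851  0.2115  1.9778] ee [ 0.4149 -0.0503  0.2214] open 0.0526 F [ 1.0213 -1.186  -2.2685]
  ROW [-0.1019  0.7391  0.3376] [-0.129   0.1952 -0.0036]
```

Converted, 0.74 rad is 0.2355.

```bash
echo '[{"rx":-0.0318,"ry":0.2355,"rz":0.1076,"x":-0.129,"y":0.195,"z":-0.004,"aperture":0.045},{"rx":-0.0318,"ry":0.2355,"rz":0.1076,"x":-0.129,"y":0.195,"z":-0.004,"aperture":0.045},{"rx":-0.0318,"ry":0.2355,"rz":0.1076,"x":-0.129,"y":0.195,"z":-0.004,"aperture":0.045},{"rx":-0.0318,"ry":0.2355,"rz":0.1076,"x":-0.129,"y":0.195,"z":-0.004,"aperture":0.045},{"rx":-0.0318,"ry":0.2355,"rz":0.1076,"x":-0.129,"y":0.195,"z":-0.004,"aperture":0.045}]' > next.json && python3 inch.py next.json|tail -3; python3 tin.py p 0 0 .045
```

```text
wrist_force: [-0.4, 1.2, -2.1]
opening: 0.053
finger_force: 53.6
tin now [ 0.4375 -0.2903  0.2175] top [-0.9237 -0.3831  0.0045]
t 5.38 q [-1.2499  0.3575 -0.6703  0.6638  1.0416  1.4366] ee [ 0.4487 -0.2857  0.2102] open 0.0530 F [-0.3675  1.207  -2.1385]
  ROW [ 0.0018  0.0045 -0.0065] [ 0.007  -0.004   0.1149]
```

Converted, -0.006 rad is -0.0019.

```bash
echo '[{"rx":0.0006,"ry":0.0013,"rz":-0.0019,"x":0.007,"y":-0.004,"z":0.06,"aperture":0.045},{"rx":0.0006,"ry":0.0013,"rz":-0.0019,"x":0.007,"y":-0.004,"z":0.115,"aperture":0.045},{"rx":0.0006,"ry":0.0013,"rz":-0.0019,"x":0.007,"y":-0.004,"z":0.115,"aperture":0.045},{"rx":0.0006,"ry":0.0013,"rz":-0.0019,"x":0.007,"y":-0.004,"z":0.115,"aperture":0.045}]' > next.json && python3 inch.py next.json|tail -3; python3 tin.py p 0 0 .003
python3 - <<'E'
from h import *
import json
A=np.mean([capture("top").astype(float) for _ in range(3)],0)[:,:,::-1].astype(np.uint8);B=np.mean([capture("side").astype(float) for _ in range(3)],0)[:,:,::-1].astype(np.uint8)
a=cv2.resize(A[172:262,320:475],(600,348),interpolation=2);b=cv2.resize(B[180:320,250:370],(298,348),interpolation=2)
c=np.hstack([a,b]);cv2.imwrite("pics/v2.png",cv2.resize(c,(800,310)))
E
```

```text
wrist_force: [-0.5, -0.5, -2.3]
opening: 0.0528
finger_force: 53.8
tin now [ 0.5316 -0.2397  0.1677] top [-0.919  -0.3942  0.003 ]
t 5.88 q [-1.0069  0.4157 -0.7914  0.0912  1.0251  1.8896] ee [ 0.5427 -0.2349  0.1604] open 0.0528 F [-0.5354 -0.5317 -2.2763]
  ROW [-0.0075  0.003   0.0015] [-0.0395  0.0072  0.0189]
```

View pics/v2.png

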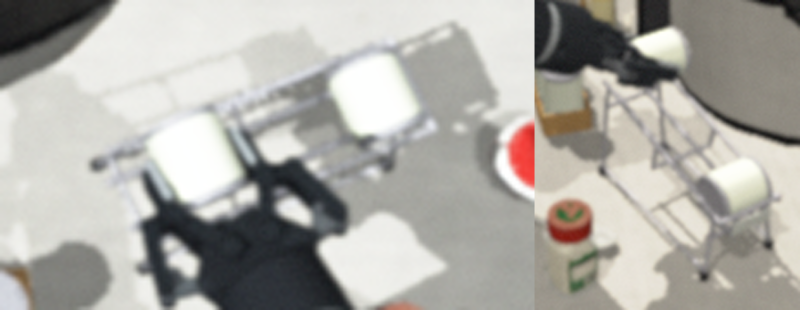

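```bash
python3 - <<'E'
from h import *
import sys
A=np.mean([capture("top").astype(float) for _ in range(3)],0)[:,:,::-1].astype(np.uint8)
h=cv2.cvtColor(A,cv2.COLOR_BGR2HSV)
m=((h[:,:,0]>20)&(h[:,:,0]<50)&(h[:,:,1]>8)&(h[:,:,2]>225)).astype(np.uint8);m[:180]=0;m[235:]=0;m[:,:355]=0;m[:,445:]=0
m=cv2.morphologyEx(m,cv2.MORPH_OPEN,np.ones((3,3)))
n,l,st,ce=cv2.connectedComponentsWithStats(m)
for i in range(1,n):
    if st[i][4]<100: continue
    z=.1677+.024 if ce[i][0]<400 else .092+.024
    ys,xs=np.nonzero(l==i)
    P3=np.array([onz("top",(x,y),z) for x,y in zip(xs,ys)])
    u,v=P3@xr,P3@yr
    rr=cv2.minAreaRect(np.c_[u,v].astype(np.float32)*1000)
    print(st[i],"xr",np.percentile(u,[1,50,99]),u.mean(),"yr",np.percentile(v,[1,99]),v.mean(),rr)
E
cat > mt.py <<'E'
from h import *
import sys
def go(za,show=True):
    A=np.mean([capture("top").astype(float) for _ in range(3)],0)[:,:,::-1].astype(np.uint8)
    h=cv2.cvtColor(A,cv2.COLOR_BGR2HSV)
    print("hsv",h[218,377],h[200,428],h[195,395])
    d=A[:,:,1].astype(int)-A[:,:,0]
    m=((d>6)&(h[:,:,2]>215)).astype(np.uint8);m[:180]=0;m[240:]=0;m[:,:355]=0;m[:,448:]=0
    m=cv2.morphologyEx(m,cv2.MORPH_OPEN,np.ones((3,3)))
    n,l,st,ce=cv2.connectedComponentsWithStats(m)
    for i in range(1,n):
        if st[i][4]<80: continue
        z=za+.022 if ce[i][0]<405 else .092+.022
        ys,xs=np.nonzero(l==i)
        P3=np.array([onz("top",(x,y),z) for x,y in zip(xs,ys)])
        u,v=P3@xr,P3@yr
        print(st[i],"xr",np.percentile(u,[1,50,99]),u.mean(),"yr",np.percentile(v,[1,99]),v.mean(),cv2.minAreaRect(np.c_[u,v].astype(np.float32)*1000))
go(float(sys.argv[1]))
E
python3 mt.py .1677
```

```text
hsv [ 60   1 255] [ 60   1 255] [ 30   7 216]
```

```bash
sed -i 's/m=((d>6)&(h\[:,:,2\]>215))/m=(h[:,:,2]>236)/' mt.py; python3 mt.py .1677
```

```text
hsv [ 60   1 255] [ 60   1 255] [ 30   8 216]
[365 180  18  12 130] xr [0.46   0.4684 0.4797] 0.46881118853774717 yr [-0.4689 -0.4269] -0.44814754945595675 ((470.595947265625, -448.36163330078125), (44.21549987792969, 20.988964080810547), 85.97648620605469)
[417 188  23  22 368] xr [0.3696 0.3955 0.4204] 0.3955272469926891 yr [-0.599  -0.5531] -0.5765133401483736 ((394.9748229980469, -575.93115234375), (47.22564697265625, 53.630577087402344), 88.3303451538086)
[370 192  21   9 124] xr [0.4321 0.44   0.4497] 0.440356496923436 yr [-0.4764 -0.4316] -0.4524495342909322 ((440.1607360839844, -453.91168212890625), (47.74282455444336, 16.553714752197266), 81.47651672363281)
[364 205  24  25 412] xr [0.3718 0.3986 0.425 ] 0.398295585319206 yr [-0.4444 -0.4015] -0.4231530395422694 ((398.7637023925781, -422.5074462890625), (56.614479064941406, 45.00822830200195), 2.149191379547119)
```

```bash
python3 tin.py p 0 .006 .005|tail -1
```

```text
ROW [-0.0061  0.0013  0.0025] [-0.0388  0.0005  0.0183]
```

Converted, -0.006 rad is -0.0019.

```bash
echo '[{"rx":-0.0019,"ry":0.0003,"rz":0.0008,"x":-0.02,"z":0.009,"aperture":0.045},{"rx":-0.0019,"ry":0.0003,"rz":0.0008,"x":-0.03,"z":0.014,"aperture":0.045},{"rx":-0.0019,"ry":0.0003,"rz":0.0008,"x":-0.039,"z":0.0185,"aperture":0.045},{"rx":-0.0019,"ry":0.0003,"rz":0.0008,"x":-0.039,"z":0.0185,"aperture":0.045}]' > next.json && python3 inch.py next.json|tail -3; python3 tin.py p 0 .006 .003; python3 - <<'E'
from h import *
A=np.mean([capture("top").astype(float) for _ in range(3)],0)[:,:,::-1].astype(np.uint8);B=np.mean([capture("side").astype(float) for _ in range(3)],0)[:,:,::-1].astype(np.uint8)
a=cv2.resize(A[180:245,340:410],(430,400),interpolation=2);b=cv2.resize(B[190:260,270:340],(400,400),interpolation=2)
c=np.hstack([a,b]);cv2.imwrite("pics/v3.png",cv2.resize(c,(800,386)))
E
```

```text
wrist_force: [-0.6, 0.7, -1.7]
opening: 0.0531
finger_force: 53.9
tin now [ 0.5287 -0.2412  0.1251] top [-0.9218 -0.3877  0.0002]
t 7.12 q [-1.0144  0.5055 -0.8249 -0.034   1.0277  1.8901] ee [ 0.5399 -0.2365  0.1179] open 0.0531 F [-0.6435  0.6845 -1.7074]
  ROW [-0.0009  0.0002 -0.0011] [-0.001   0.0007  0.0005]
```

View pics/v3.png

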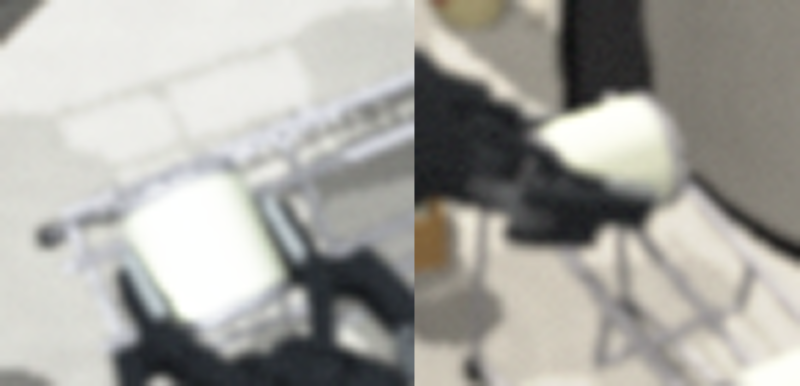

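Converted, -0.001 rad is -0.0003.

```bash
echo '[{"rz":-0.0003,"x":-0.003,"y":0.0007,"z":0.0015,"aperture":0.045},{"rz":-0.0003,"x":-0.003,"y":0.0007,"z":0.0015,"aperture":0.045}]' > next.json && python3 inch.py next.json|tail -4; python3 tin.py p 0 .006 .0;python3 mt.py .125
```

```text
tool_rot: [-2.509, -0.504, -1.46]
wrist_force: [3.5, -0.2, 4.5]
opening: 0.053
finger_force: 54.2
tin now [ 0.5298 -0.2427  0.1237] top [-0.9214 -0.3887 -0.0028]
t 7.67 q [-1.015   0.5117 -0.8234 -0.0416  1.0304  1.8883] ee [ 0.541  -0.238   0.1165] open 0.0530 F [ 3.4986 -0.2001  4.4608]
  ROW [ 0.0002 -0.0028  0.003 ] [-0.0027 -0.001   0.0009]
hsv [ 30   1 254] [ 60   1 255] [ 30   7 217]
[365 180  14  12  84] xr [0.4684 0.4766 0.4855] 0.476606852136157 yr [-0.4736 -0.4349] -0.4552194352588997 ((475.501220703125, -454.3937072753906), (16.9292049407959, 42.07114791870117), 11.218230247497559)
[417 188  23  24 376] xr [0.3696 0.3946 0.4204] 0.39471593692066104 yr [-0.5987 -0.5529] -0.575791695735216 ((394.93206787109375, -575.4364624023438), (53.229881286621094, 46.66701126098633), 1.009717583656311)
[371 192  19   9 109] xr [0.438  0.4462 0.4553] 0.4464855151497706 yr [-0.4856 -0.4414] -0.4621337396283107 ((446.90838623046875, -463.60137939453125), (46.42387771606445, 16.53413963317871), 84.54793548583984)
[363 210  23  24 377] xr [0.3683 0.395  0.4207] 0.3947165723394872 yr [-0.4451 -0.4024] -0.42394986516518823 ((395.06488037109375, -424.7215881347656), (55.24570083618164, 44.6444206237793), 7.058326721191406)
```

```bash
echo '[{"aperture":0.07},{"aperture":0.085},{"aperture":0.085},{"aperture":0.085}]' > next.json && python3 inch.py next.json|tail -4; echo '[{"z":-0.03,"aperture":0.085},{"z":-0.08,"aperture":0.085},{"z":-0.13,"aperture":0.085},{"z":-0.13,"aperture":0.085}]' > next.json && python3 inch.py next.json; python3 mt.py .11;
```

```text
tool_rot: [-2.511, -0.502, -1.456]
wrist_force: [3.6, 0.1, 3.8]
opening: 0.0849
finger_force: 2.6
time: 8.82
ee_pos: [0.4341, -0.2827, 0.1803]
tool_rot: [-2.515, -0.495, -1.454]
wrist_force: [0.0, -1.0, 0.3]
opening: 0.0846
finger_force: 0.0
hsv [ 30   8 213] [  0   0 254] [ 35   7 211]
[419 189  21  22 319] xr [0.3701 0.3946 0.4202] 0.3947699279710974 yr [-0.5988 -0.5592] -0.5787293030144127 ((395.3647766113281, -578.79443359375), (52.48291778564453, 39.93690490722656), 1.009717583656311)
[399 197  23  24 382] xr [0.3661 0.3913 0.4176] 0.3915405690542026 yr [-0.5475 -0.5013] -0.52447736821669 ((391.8672180175781, -523.2761840820312), (54.437660217285156, 48.550994873046875), 1.436392903327942)
```

```bash
cat > ga.py <<'E'
from h import *
import sys
w=yawv(95.9);R,p=pose(np.array([.4318,-.0458,.0555])+.004*w,tilt(w,25),np.cross(w,Z),float(sys.argv[1]));rel(R,p);print("tgt",p,wrist(R,np.arctan2(.0,.43)))
E
python3 ga.py .12
```

```text
t 8.97 q [-1.2759  0.4093 -0.7108  0.6207  1.0407  1.3736] ee [ 0.4358 -0.2802  0.1788] open 0.0853 F [-0.3995  0.1136 -1.0309]
  ROW [ 0.4196 -1.262  -1.3243] [ 0.0224 -0.2627  0.1022]
tgt [0.427  0.0006 0.147 ] (np.float64(1.5229000388927263), np.float64(0.4338636144949364), np.float64(1.457263638599172))
```

Converted, -1.32 rad is -0.4202.

```bash
echo '[{"rx":0.1337,"ry":-0.4011,"rz":-0.4202,"x":0.065,"y":-0.13,"z":0.02,"aperture":0.085},{"rx":0.1337,"ry":-0.4011,"rz":-0.4202,"x":0.065,"y":-0.13,"z":0.02,"aperture":0.085},{"rx":0.1337,"ry":-0.4011,"rz":-0.4202,"x":0.065,"y":-0.13,"z":0.02,"aperture":0.085},{"rx":0.1337,"ry":-0.4011,"rz":-0.4202,"x":0.065,"y":-0.13,"z":0.02,"aperture":0.085},{"rx":0.1337,"ry":-0.4011,"rz":-0.4202,"x":0.065,"y":-0.13,"z":0.02,"aperture":0.085}]' > next.json && python3 inch.py next.json|tail -3; python3 ga.py .12
```

```text
wrist_force: [1.3, -0.3, -0.4]
opening: 0.0849
finger_force: 0.0
t 9.60 q [-0.7109 -0.0296 -0.7057  0.695   0.3428  1.3858] ee [ 0.4323 -0.1404  0.2259] open 0.0849 F [ 1.3459 -0.2741 -0.4146]
  ROW [ 0.2103 -0.6274 -0.6565] [ 0.0967 -0.0936  0.0897]
tgt [0.427  0.0006 0.147 ] (np.float64(1.5229000388927263), np.float64(0.4338636144949364), np.float64(1.457263638599172))
```

Converted, -0.656 rad is -0.2088.

```bash
echo '[{"rx":0.0668,"ry":-0.1996,"rz":-0.2088,"x":0.097,"y":-0.094,"z":0.05,"aperture":0.085},{"rx":0.0668,"ry":-0.1996,"rz":-0.2088,"x":0.097,"y":-0.094,"z":0.05,"aperture":0.085},{"rx":0.0668,"ry":-0.1996,"rz":-0.2088,"x":0.097,"y":-0.094,"z":0.07,"aperture":0.085},{"rx":0.0668,"ry":-0.1996,"rz":-0.2088,"x":0.097,"y":-0.094,"z":0.09,"aperture":0.085},{"rx":0.0668,"ry":-0.1996,"rz":-0.2088,"x":0.097,"y":-0.094,"z":0.09,"aperture":0.085}]' > next.json && python3 inch.py next.json|tail -3; python3 ga.py .03
python3 - <<'E'
from h import *
A=capture("top")[:,:,::-1];h=cv2.cvtColor(A,cv2.COLOR_BGR2HSV)[240:290,240:345]
m=((h[:,:,0]>8)&(h[:,:,0]<24)&(h[:,:,1]>70)).astype(np.uint8)
a=cv2.resize(A[215:295,225:355],(780,480),interpolation=2);cv2.imwrite("pics/v4.png",a)
E
```

```text
wrist_force: [-0.1, -0.2, -0.1]
opening: 0.0848
finger_force: 0.0
t 10.22 q [ 0.1207  0.2289 -0.6488  0.6943 -0.4153  1.6057] ee [0.4269 0.0025 0.1459] open 0.0848 F [-0.1275 -0.2433 -0.0813]
  ROW [ 0.0057 -0.0211 -0.0182] [-0.0041 -0.0006  0.0897]
tgt [ 0.4309 -0.0372  0.0655] (np.float64(1.5229000388927263), np.float64(0.4338636144949364), np.float64(1.457263638599172))
```

View pics/v4.png

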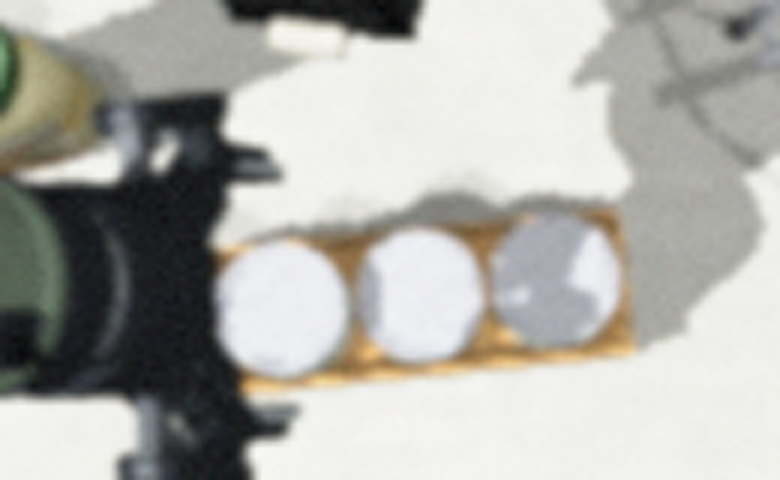

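Converted, -0.021 rad is -0.0067.

```bash
echo '[{"rx":0.0019,"ry":-0.0067,"rz":-0.0057,"x":-0.004,"y":-0.0006,"z":0.045,"aperture":0.085},{"rx":0.0019,"ry":-0.0067,"rz":-0.0057,"x":-0.004,"y":-0.0006,"z":0.09,"aperture":0.085},{"rx":0.0019,"ry":-0.0067,"rz":-0.0057,"x":-0.004,"y":-0.0006,"z":0.09,"aperture":0.085}]' > next.json && python3 inch.py next.json|tail -3; python3 ga.py 0
```

```text
wrist_force: [-0.4, 0.5, 0.4]
opening: 0.0849
finger_force: 0.0
t 10.65 q [ 0.0327  0.3546 -0.7607  0.4291 -0.4298  1.5037] ee [ 0.4281 -0.0389  0.0641] open 0.0849 F [-0.4018  0.5222  0.4391]
  ROW [-0.0054 -0.0058 -0.0077] [0.0006 0.0031 0.0282]
tgt [ 0.4322 -0.0498  0.0383] (np.float64(1.5229000388927263), np.float64(0.4338636144949364), np.float64(1.457263638599172))
```

Converted, -0.008 rad is -0.0025.

```bash
echo '[{"rx":-0.0016,"ry":-0.0019,"rz":-0.0025,"x":0.0006,"y":0.003,"z":0.015,"aperture":0.085},{"rx":-0.0016,"ry":-0.0019,"rz":-0.0025,"x":0.0006,"y":0.003,"z":0.028,"aperture":0.085},{"rx":-0.0016,"ry":-0.0019,"rz":-0.0025,"x":0.0006,"y":0.003,"z":0.028,"aperture":0.085}]' > next.json && python3 inch.py next.json|tail -3; python3 ga.py 0;  echo '[{"aperture":0.06},{"aperture":0.06},{"aperture":0.045},{"aperture":0.045},{"aperture":0.045}]' > next.json && python3 inch.py next.json 40|tail -3; python3 ga.py 0
```

```text
wrist_force: [0.2, 0.0, 0.4]
opening: 0.0855
finger_force: 0.0
t 11.03 q [ 0.0115  0.3996 -0.7815  0.3411 -0.4348  1.4687] ee [ 0.4355 -0.0493  0.0417] open 0.0855 F [0.2421 0.0079 0.3893]
  ROW [ 0.0054  0.001  -0.0013] [ 0.0012 -0.0033  0.0031]
tgt [ 0.4322 -0.0498  0.0383] (np.float64(1.5229000388927263), np.float64(0.4338636144949364), np.float64(1.457263638599172))
wrist_force: [-6.2, 0.5, 5.7]
opening: 0.0529
finger_force: 41.1
t 11.65 q [ 0.0112  0.3997 -0.7835  0.3431 -0.4366  1.4678] ee [ 0.4331 -0.0499  0.0413] open 0.0529 F [-6.1683  0.4937  5.7287]
  ROW [0.0014 0.0024 0.001 ] [ 0.0015 -0.0009  0.0027]
tgt [ 0.4322 -0.0498  0.0383] (np.float64(1.5229000388927263), np.float64(0.4338636144949364), np.float64(1.457263638599172))
```

```bash
python3 tin.py set .4327 -.0462 .033; echo '[{"x":-0.008,"z":-0.018,"aperture":0.045},{"x":-0.025,"z":-0.054,"aperture":0.045},{"x":-0.05,"z":-0.109,"aperture":0.045},{"x":-0.064,"z":-0.136,"aperture":0.045},{"x":-0.064,"z":-0.136,"aperture":0.045}]' > next.json && python3 inch.py next.json 50|tail -3; python3 tin.py p -.11 .005 .11
python3 - <<'E'
from h import *
B=capture("side")[:,:,::-1];cv2.imwrite("pics/v5.png",cv2.resize(B[120:320,200:380],(540,600),interpolation=2))
E
```

```text
set [ 0.007  -0.      0.0059]
wrist_force: [0.4, -0.6, -2.5]
opening: 0.0523
finger_force: 53.2
tin now [ 0.4362 -0.0461  0.1856] top [-0.0096 -0.0019  1.    ]
t 12.28 q [ 0.0102  0.1528 -0.6085  0.755  -0.4348  1.4669] ee [ 0.4366 -0.0498  0.1939] open 0.0523 F [ 0.4163 -0.6238 -2.5474]
  ROW [-0.4669  1.3264  1.3198] [-0.228  -0.0408  0.0694]
```

View pics/v5.png

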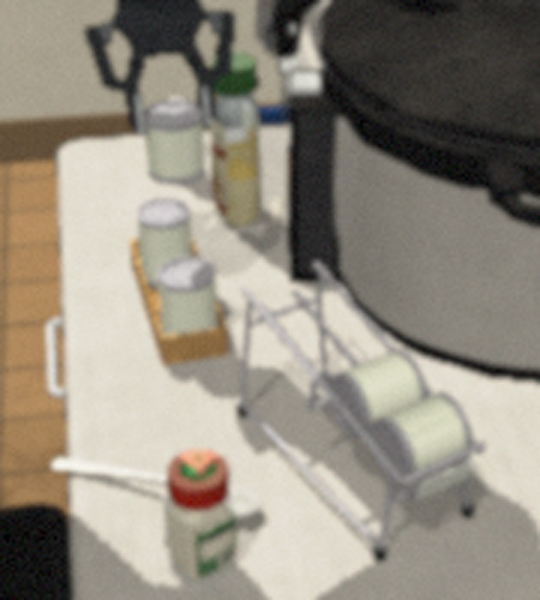

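The lift came off: tin_a hangs straight in the fingers, both tall tins stand in the tray, and tin_b lies behind the rack tin. That was my eleventh picture, one over the limit of ten, so from here I use numbers only.

Converted, 1.326 rad is 0.4221.

```bash
echo '[{"rx":-0.1487,"ry":0.4221,"rz":0.4202,"x":-0.12,"y":-0.02,"z":0.03,"aperture":0.045},{"rx":-0.1487,"ry":0.4221,"rz":0.4202,"x":-0.12,"y":-0.02,"z":0.03,"aperture":0.045},{"rx":-0.1487,"ry":0.4221,"rz":0.4202,"x":-0.12,"y":-0.02,"z":0.03,"aperture":0.045},{"rx":-0.1487,"ry":0.4221,"rz":0.4202,"x":-0.12,"y":-0.02,"z":0.03,"aperture":0.045},{"rx":-0.1487,"ry":0.4221,"rz":0.4202,"x":-0.12,"y":-0.02,"z":0.03,"aperture":0.045}]' > next.json && python3 inch.py next.json|tail -3; python3 tin.py p -.11 .005 .11
```

```text
wrist_force: [-0.1, -0.7, -2.7]
opening: 0.0524
finger_force: 53.3
tin now [ 0.4313 -0.1659  0.2101] top [-0.4907 -0.4984  0.7147]
t 12.95 q [-0.7893  0.017  -0.6935  0.6928  0.3617  1.2686] ee [ 0.4265 -0.1729  0.2136] open 0.0524 F [-0.0645 -0.6823 -2.7294]
  ROW [-0.2536  0.7069  0.6908] [-0.1003  0.0515 -0.0309]
```

Converted, 0.707 rad is 0.225.

```bash
echo '[{"rx":-0.0809,"ry":0.225,"rz":0.2196,"x":-0.1,"y":0.052,"z":-0.03,"aperture":0.045},{"rx":-0.0809,"ry":0.225,"rz":0.2196,"x":-0.1,"y":0.052,"z":-0.03,"aperture":0.045},{"rx":-0.0809,"ry":0.225,"rz":0.2196,"x":-0.1,"y":0.052,"z":-0.03,"aperture":0.045},{"rx":-0.0809,"ry":0.225,"rz":0.2196,"x":-0.1,"y":0.052,"z":-0.03,"aperture":0.045},{"rx":-0.0809,"ry":0.225,"rz":0.2196,"x":-0.1,"y":0.052,"z":-0.03,"aperture":0.045}]' > next.json && python3 inch.py next.json|tail -3; python3 tin.py p 0 .01 .045
```

```text
wrist_force: [0.0, 0.1, -2.2]
opening: 0.0523
finger_force: 53.4
tin now [ 0.4293 -0.2848  0.2301] top [-0.9033 -0.4251  0.0576]
t 13.57 q [-1.3199  0.3776 -0.6198  0.8741  1.0492  1.1813] ee [ 0.4217 -0.2886  0.2268] open 0.0523 F [ 0.0087  0.0626 -2.184 ]
  ROW [-0.0213  0.0568  0.0561] [-0.005  -0.0033  0.1263]
```

Converted, 0.057 rad is 0.0181.

```bash
echo '[{"rx":-0.0067,"ry":0.0181,"rz":0.0178,"x":-0.005,"y":-0.003,"z":0.06,"aperture":0.045},{"rx":-0.0067,"ry":0.0181,"rz":0.0178,"x":-0.005,"y":-0.003,"z":0.126,"aperture":0.045},{"rx":-0.0067,"ry":0.0181,"rz":0.0178,"x":-0.005,"y":-0.003,"z":0.126,"aperture":0.045},{"rx":-0.0067,"ry":0.0181,"rz":0.0178,"x":-0.005,"y":-0.003,"z":0.126,"aperture":0.045}]' > next.json && python3 inch.py next.json|tail -3; python3 tin.py p 0 .01 .025; python3 mt.py .166
```

```text
wrist_force: [-0.4, 1.1, -1.5]
opening: 0.0522
finger_force: 53.3
tin now [ 0.5273 -0.2353  0.1646] top [-0.9191 -0.3939  0.0047]
t 14.07 q [-1.0823  0.4499 -0.8134  0.1307  1.1199  1.7655] ee [ 0.5196 -0.2386  0.1609] open 0.0522 F [-0.373   1.112  -1.5059]
  ROW [-0.0058  0.0047  0.004 ] [-0.0173  0.0027  0.007 ]
hsv [ 30   1 254] [ 60   1 255] [ 30   8 216]
[419 188  21  23 326] xr [0.3691 0.3948 0.4206] 0.3948970229054063 yr [-0.5989 -0.5593] -0.579150094615962 ((394.875, -579.3748779296875), (53.483551025390625, 41.08139419555664), 1.0000660419464111)
[400 197  23  22 347] xr [0.3667 0.3934 0.4186] 0.39303873546846796 yr [-0.5498 -0.5071] -0.5290549032178367 ((392.60546875, -528.251953125), (55.248374938964844, 43.10622024536133), 1.4174436330795288)
[362 208  24  24 417] xr [0.3695 0.3953 0.4217] 0.39521518497216557 yr [-0.4376 -0.3937] -0.415984721355826 ((396.4200744628906, -415.6237487792969), (56.635520935058594, 44.99410629272461), 2.214446783065796)
```

Converted, -0.006 rad is -0.0019.

```bash
echo '[{"rx":-0.0019,"ry":0.0016,"rz":0.0013,"x":-0.017,"y":0.001,"z":0.007,"aperture":0.045},{"rx":-0.0019,"ry":0.0016,"rz":0.0013,"x":-0.017,"y":0.001,"z":0.007,"aperture":0.045},{"rx":-0.0019,"ry":0.0016,"rz":0.0013,"x":-0.017,"y":0.001,"z":0.007,"aperture":0.045}]' > next.json && python3 inch.py next.json|tail -3; python3 tin.py p 0 .007 .011; python3 mt.py .145|tail -1
```

```text
wrist_force: [-0.2, 0.2, -2.1]
opening: 0.0523
finger_force: 53.3
tin now [ 0.5272 -0.241   0.1498] top [-0.9234 -0.3838 -0.0025]
t 14.60 q [-1.09    0.4867 -0.8253  0.0687  1.126   1.7758] ee [ 0.5195 -0.2442  0.146 ] open 0.0523 F [-0.1744  0.2138 -2.0537]
  ROW [ 0.0056 -0.0025  0.0025] [-0.0156  0.0005  0.0086]
[363 209  24  24 403] xr [0.3678 0.3936 0.4189] 0.3934062571257443 yr [-0.4432 -0.3989] -0.42134774550885185 ((393.2917175292969, -420.86456298828125), (53.712318420410156, 45.78712463378906), 2.2049849033355713)
```

Converted, 0.005 rad is 0.0016.

```bash
echo '[{"rx":0.0016,"ry":-0.0006,"rz":0.0008,"x":-0.008,"y":0.0005,"z":0.005,"aperture":0.045},{"rx":0.0016,"ry":-0.0006,"rz":0.0008,"x":-0.0155,"y":0.0005,"z":0.0085,"aperture":0.045},{"rx":0.0016,"ry":-0.0006,"rz":0.0008,"x":-0.0155,"y":0.0005,"z":0.0085,"aperture":0.045}]' > next.json && python3 inch.py next.json|tail -3; python3 tin.py p 0 .007 .006; python3 mt.py .132|tail -1
```

```text
wrist_force: [0.4, -0.4, -1.7]
opening: 0.0529
finger_force: 54.1
tin now [ 0.5287 -0.2402  0.1312] top [-0.9216 -0.3881 -0.001 ]
t 15.12 q [-1.0859  0.5301 -0.8261  0.0311  1.125   1.7741] ee [ 0.5211 -0.2434  0.1274] open 0.0529 F [ 0.3615 -0.3567 -1.7189]
  ROW [-0.0008 -0.001  -0.0001] [-0.004   0.0007  0.0013]
[362 210  23  24 385] xr [0.3695 0.3947 0.4201] 0.3947330092301625 yr [-0.4415 -0.3979] -0.41983565521594485 ((394.6321105957031, -419.3896484375), (44.9188232421875, 53.371883392333984), 89.60273742675781)
```

```bash
echo '[{"x":-0.003,"y":0.0007,"z":0.0015,"aperture":0.045},{"x":-0.003,"y":0.0007,"z":0.0015,"aperture":0.045}]' > next.json && python3 inch.py next.json|tail -3; python3 tin.py p 0 .007 .004
```

```text
wrist_force: [2.2, 0.9, 6.3]
opening: 0.0523
finger_force: 57.4
tin now [ 0.5298 -0.2408  0.1302] top [-0.9213 -0.3888 -0.0054]
t 15.53 q [-1.0857  0.5361 -0.8252  0.0235  1.1293  1.7748] ee [ 0.5222 -0.2441  0.1264] open 0.0523 F [2.2403 0.9032 6.35  ]
  ROW [-0.0007 -0.0054  0.0016] [-0.0052 -0.0003  0.001 ]
```

```bash
echo '[{"x":0.0015,"z":-0.0005,"aperture":0.06},{"x":0.0015,"z":-0.0005,"aperture":0.07},{"x":0.0015,"z":-0.0005,"aperture":0.085},{"x":0.0015,"z":-0.0005,"aperture":0.085}]' > next.json && python3 inch.py next.json|tail -4; echo '[{"x":0.004,"z":-0.02,"aperture":0.085},{"x":0.008,"z":-0.07,"aperture":0.085},{"x":0.01,"z":-0.13,"aperture":0.085},{"x":0.01,"z":-0.15,"aperture":0.085}]' > next.json && python3 inch.py next.json; python3 mt.py .1025
```

```text
tool_rot: [-2.433, -0.494, -1.557]
wrist_force: [6.2, -0.6, 8.5]
opening: 0.085
finger_force: 5.2
time: 16.52
ee_pos: [0.3987, -0.2954, 0.1995]
tool_rot: [-2.438, -0.491, -1.548]
wrist_force: [-0.6, 0.5, -0.1]
opening: 0.0849
finger_force: 0.0
hsv [ 30   7 208] [  0   0 254] [ 34   9 209]
[419 189  21  22 313] xr [0.3701 0.3945 0.4199] 0.3947180295527247 yr [-0.5988 -0.5599] -0.5790275742303019 ((395.2252197265625, -578.81298828125), (52.20321273803711, 39.90473175048828), 1.009717583656311)
[401 197  21  23 327] xr [0.3663 0.3922 0.4178] 0.3921297429342475 yr [-0.5489 -0.5099] -0.5290682545322548 ((392.0268249511719, -529.0955200195312), (40.55016326904297, 54.26797103881836), 88.75662231445312)
[381 205  22  23 372] xr [0.3668 0.3916 0.4184] 0.39187446112503166 yr [-0.4949 -0.4513] -0.47295084174887436 ((392.6822204589844, -472.3575439453125), (54.556602478027344, 45.56174850463867), 1.8501611948013306)
```

```bash
echo '[{"z":-0.03,"aperture":0.085},{"z":-0.03,"aperture":0.085},{"z":-0.03,"aperture":0.085},{"z":-0.03,"aperture":0.085}]' > next.json && python3 inch.py next.json|tail -3; python3 mt.py .1025|cut -c1-150; python3 - <<'E'
from h import *
A=capture("top")[:,:,::-1].astype(int);B=cv2.imread("pics/topm.png").astype(int)
h=lambda X:cv2.cvtColor(X.astype(np.uint8),cv2.COLOR_BGR2HSV)
for nm,sl,f in [("cap",(slice(205,245),slice(195,245)),lambda k:(k[:,:,0]>40)&(k[:,:,0]<80)&(k[:,:,1]>60)),("tray",(slice(240,285),slice(250,338)),lambda k:(k[:,:,0]>8)&(k[:,:,0]<24)&(k[:,:,1]>70)),("jar",(slice(255,285),slice(415,452)),lambda k:(k[:,:,0]<12)&(k[:,:,1]>80))]:
    for X in(B,A):
        y,x=np.nonzero(f(h(X)[sl]));print(nm,len(x),x.mean(),y.mean())
d=np.abs(A-B).max(2)[240:268,168:195];print("mill diff",(d>60).sum())
E
```

```text
wrist_force: [-0.1, -0.1, 0.6]
opening: 0.0849
finger_force: 0.0
hsv [ 34  10 207] [  0   0 254] [ 35   7 207]
[419 189  20  21 307] xr [0.3704 0.3949 0.4199] 0.39513644353065713 yr [-0.5987 -0.5599] -0.5789787294265445 ((395.2252502441406, -578.8129272460938),
[401 197  21  23 324] xr [0.3666 0.3925 0.4178] 0.39233371243472015 yr [-0.5489 -0.5099] -0.5290837092129622 ((392.5254821777344, -529.4208374023438),
[381 205  22  23 369] xr [0.3671 0.3918 0.4184] 0.39203693744044776 yr [-0.4949 -0.4514] -0.4730118287902726 ((393.2073974609375, -472.8873291015625),
cap 90 26.166666666666668 24.755555555555556
cap 105 25.733333333333334 24.095238095238095
tray 421 45.44893111638955 27.59144893111639
tray 811 45.42786683107275 25.720098643649816
jar 137 18.94890510948905 14.05109489051095
jar 143 19.041958041958043 13.839160839160838
mill diff 0
```

All three tins are at rest, nothing else has moved, and the arm is clear. Handing in.

```bash
python3 -c "
from workcell import r, capture, camera_params
print(r.close_job())"
```

```text
the job is handed in; nothing more can be done
None
```

The job is handed in, with no verdict returned: by the top camera all three short tins lie at rest in a closed row with the first still at the stop, and the bottle, mill, jar and tray show no movement, but I viewed 11 pictures, one over your limit of 10.

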